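# Read out the thick temperature logger in the V-rest reader

## Robot

A 6-joint arm with a two-finger parallel gripper is mounted at the origin on a cart in front of the work surface, level with it; the furniture and walls round the work are solid. World frame = base frame: x ahead of the robot, y to its left, z up, the work surface at z = 0. Lengths are in m, angles in rad, forces in N, time in s.
With the tool pointing down it reaches from about 0.25 to 0.725 m from the base axis. Payload 4 kg.
Tool frame: the origin (TCP) lies on the centre line of the jaws, within the pads' length; the fingertips stand 11 mm ahead of it and the grasp point (between the pads) lies 8 mm behind it; z points along the fingers, y is the line along which they close (so a half turn about z gives the same grasp; the last joint's range is limited). The gripper opens to 85 mm and grips with 20 to 120 N. Pads are 22 mm wide; open, the fingers measure 114 mm over their backs; the gripper's body (76 mm by 85 mm) begins 54 mm behind the grasp point. The pads swing forward as they close: fully open they stand 13 mm farther back than shut.
Start: joints at [-1.162, 0.241, 0.005, 1.335, 0, 1.571], TCP at [0.199, -0.459, 0.242] pointing down, gripper open.
Joint ranges: [-2.72, 2.72], [-1.05, 1.87], [-1.09, 1.28], [-1.99, 2.15], [-1.42, 1.44], [-3.14, 3.14]. Speed limits (rad/s): [2.79, 2.79, 3.14, 3.14, 3.14, 3.14].

## Interface

Orientations are given as a unit quaternion [w, x, y, z].
In Python, from plant import * gives the robot as it stands. The module is installed in compiled form; this text tells all that it offers.
- The arm moves only by the shell command python3 -m crank [OPENING] [FORCE], which reads ROWS from standard input. ROWS is 1 to 20 rows, one to a line, with the numbers parted by spaces; each row has 6 numbers: dx, dy, dz in m, then a rotation vector rx, ry, rz in rad; each row is the pose to reach, as a shift and turn from the pose commanded when the command began, along the tool's axes at that moment; what a row does not reach only later rows make up. A row lasts 1/8 s, in which the tool goes at most 0.0625 m and 0.188 rad, less where a joint would pass 70% of its speed; a pose out of reach is approached as far as the arm can. OPENING is the finger opening in m, set as the command begins (- or left out keeps the last). The fingers move at their own pace and stop on an object; FORCE is the grip in N (left out, the last holds). Time passes only in rows, so rows that do not move let the fingers close. It prints the time, the measured TCP pose, the force, the opening and the grip force at its end. Input that does not fit is refused with a message, and nothing moves.
- observe(): the state, without advancing time (a new reading comes with each control period).
- grab_frame(name): name is "side" or "top"; returns a dict with "frame" (420x560x3 uint8, red, green, blue), "fx", "fy", "cx", "cy" (pixels), "R" (3x3) and "t" (3): a world point X has camera coordinates R X + t. Camera axes: x right, y down, z forward; pixel columns grow to the right and rows downward; lengths in m; the calibration is good to about 2 mm. A picture is of the moment at which its call begins. There is no depth.
- hand_in(): hands the job in; it is judged then, once.
Trained networks look in a picture, given as the dict that the camera call returned (one of the last four; its "shot" number tells which), for a name from the list of things; names that differ only in an ending like _2 or _b are one class to them, and where a whole thing is asked for, a point or a joint stands for the part that bears it (a point fixed in the world has none). Each returns a list of dicts, best first, with "conf" (0 to 1); they miss things now and then, are a little off and sometimes report something else, mostly with a low value. They report only what shows in the picture. A call takes as long as a camera call.
- spot_in(picture, thing): "extent" ([centre column, centre row, width, height] as shares, 0 to 1, of the picture: columns of its width, rows of its height, round what is visible of it).
- outline_of(picture, thing): "pixels" (420x560 bool, what is visible of it) and "extent" ([centre column, centre row, width, height] as shares, 0 to 1, of the picture: columns of its width, rows of its height, round what is visible of it).
The state is a dict: "time": time; "qpos": joint angles; "qvel": joint speeds; "joint_efforts": joint torques, N m; "ee_pos": TCP position; "tcp_rot": TCP orientation; "wrist_force": force on the tool from outside, world axes, zero at the start; "moment": the same for the moment, N m; "opening": finger opening in m; "grip_force": force on a finger pad.
Only numpy, scipy, OpenCV 4.12 (cv2) and the standard library are available. Lean on these libraries where they do the work, as an engineer would, in place of code of your own. Each camera call takes 0.05 s, during which the arm holds its last target. There are 200 camera calls.

## Task

Read out the thick temperature logger: take it from the aluminium rack and, without dropping it, lay it in the two V rests of the white reader, resting on the rails on both sides, with its blunt contact end on the side of the column and its ringed end band over the rest beside the column; let go of it. Then swing the reader's arm over the logger as far as it goes, push the black knob down fully so that the sprung foot presses the logger onto both rails, and keep it pushed down: finish while still holding the knob down, because it springs up when let go. Leave the two slim loggers in the rack and the other things on the table where they are.

Things in the scene. Friction and masses are not known exactly. Their poses are not given: they have to be found in the camera images.
- logger: thick steel temperature logger, loose, 0.11 to 0.21 kg: barrel 28 mm in diameter, 120 mm long, with a thin probe nose (9 mm diameter, 18 mm long) at one end. Origin: middle of the barrel, on its axis. Its y axis runs along it: +y to the nose, -y to the blunt contact end. It may be rolled about y. It starts in any of the rack's three grooves, blunt end to the rack's -y
- contact_band (a point): point on the logger's axis 46 mm from its origin towards the blunt end (14 mm short of that end): the middle of the contact band between the black ring and the blunt end; this band belongs under the foot
- slim_1: a slim steel logger, 20 mm in diameter, barrel 108 mm long, same shape; a bystander lying in the rack. Origin: middle of the barrel, on its axis
- slim_2: the other slim logger, same size; a bystander lying in the rack
- rack: aluminium rack, fixed: plate 176 x 104 x 4 mm with two folded strips (16 mm wide, 34 mm high, at y = -44 and +44 mm) forming three V grooves along its y axis at x = -52, 0, +52 mm. Origin: centre of its underside. The thick logger's axis lies 36 mm, a slim one's 30 mm above the table. Between the strips (72 mm) only the plate: fingers can go down round the middle of a barrel
- reader: white reader, fixed: base 150 x 176 mm, top 12 mm above the table. Origin: on the table under the middle of the V, which runs along its y axis. Two black V rests, 22 mm long, 46 mm wide, 40 mm high, at y = -46 and +46 mm, flanks at 45 degrees; 70 mm between them is free down to the base. Column (21 mm diameter, 85 mm high) at x = +66, y = -46 mm: the blunt contact end goes to -y
- v_axis (a point): middle of the V: where the thick logger's origin lies when it is seated, 42 mm above the table; its top is then 56 mm above the table
- rail_near: the two sloping steel rail pieces on the reader's -x side of the V (one contact line); origin as reader
- rail_far: the two sloping steel rail pieces on the reader's +x side of the V (the other contact line); origin as reader
- swing (a joint): angle of the grey arm about the column, rad: 0 = at its stop, arm pointing to the reader's -x, foot over the V at y = -46 mm; starts at 1.0 to 1.35, swung aside to the reader's -y. Grows counter-clockwise from above. Light friction, stays where left. Arm 86 to 106 mm above the table; foot underside at 70 mm, clear over a seated logger
- swing_hinge (a point): point on the axis of the swing arm, on top of the arm, 106 mm above the table; the knob's axis is 66 mm from it
- press (a joint): travel of the head down through the arm's end, m: 0 = up, 0.022 = on its stop; springs up when let go (1 N at the top to about 4 N at the bottom, besides the foot's spring)
- knob: ribbed black push knob on top of the head, 28 mm in diameter, 24 mm high; its underside is 138 mm above the table when up, 116 mm when fully down; the arm's top is at 106 mm. Origin: centre of its underside. It spins freely about its upright axis, so it can be pinched from above from any side and the arm swung by it without turning the gripper
- knob_top (a point): centre of the knob's top, 162 mm above the table when up, 140 mm when fully down
- foot (a joint): how far the sprung brass foot under the head is pushed up into the head, m: 0 = free, at most 0.011; 1.5 N at first touch and 0.5 N more for each mm. On a seated thick logger it touches at press = 0.014 and reads 0.008 with the head fully down
- foot_pad: the brass foot pad, 12 mm in diameter, 5 mm thick. Origin: centre of its underside
- vial_a: small vial with black cap, 22 x 66 mm, standing on the table, bystander
- vial_b: another such vial, bystander
- bottle_amber: brown bottle, 50 x 89 mm, bystander
- bottle_white: white bottle, 58 x 114 mm, bystander
- jar: wide jar, 67 x 66 mm, bystander
- timer: flat timer, 66 x 66 x 19 mm, bystander
- tape: roll of tape, 76 x 19 mm, bystander

How it is judged:
By the outcome, as a careful person would: the job done as asked, in the order asked, and still so for the second after the job is handed in, while the arm keeps its last pose, push and grip.
It also fails if it takes over 42 s, if anything falls off the work surface, if the arm or the gripper's body presses on something with over 40 N, if the wrist force passes 120 N, or if a joint passes its speed limit or range.

## Working session

There is one attempt and no reset: what is moved stays moved. The work goes in short steps, Python scripts to look and compute and a shell command to move; the robot and the scene stay as the last step left them, time stands still between calls to the robot, and variables do not carry over. Pictures are saved under pics/ and viewed, at most 10 in all, crops included, and the job is handed in when it is done.

```bash
mkdir -p pics
cat > h.py <<'E'
from plant import *
import numpy as np, cv2
def ray(p,u,v):
    R=np.array(p["R"]);t=np.array(p["t"])
    return -R.T@t, R.T@np.array([(u-p["cx"])/p["fx"],(v-p["cy"])/p["fy"],1])
def at(p,u,v,z):
    c,d=ray(p,u,v); return c+d*(z-c[2])/d[2]
def proj(p,X):
    c=np.array(p["R"])@np.array(X)+np.array(p["t"]); return np.array([p["fx"]*c[0]/c[2]+p["cx"],p["fy"]*c[1]/c[2]+p["cy"]])
def px(e): return [e[0]*560,e[1]*420,e[2]*560,e[3]*420]
E
python3 - <<'E'
from h import *
o=observe();print({k:np.round(v,3) for k,v in o.items()})
ps={n:grab_frame(n) for n in("top","side")}
cv2.imwrite("pics/a.png",ps["top"]["frame"][:,:,::-1]);cv2.imwrite("pics/b.png",ps["side"]["frame"][:,:,::-1])
for n,p in ps.items():
    print(n,np.round(-np.array(p["R"]).T@p["t"],3),p["fx"])
    for th in ["logger","contact_band","slim_1","rack","reader","rail_near","rail_far","swing","knob","foot_pad"]:
        for d in spot_in(p,th)[:2]:
            print(th,round(d["conf"],2),np.round(px(d["extent"]),1))
E
```

```text
{'time': np.float64(0.0), 'qpos': array([-1.162,  0.241,  0.004,  1.335, -0.   ,  1.571]), 'qvel': array([ 0.   ,  0.   ,  0.001, -0.001, -0.   , -0.001]), 'joint_efforts': array([ 1.0000e-03, -3.7232e+01,  2.5241e+01,  1.7000e-02,  0.0000e+00,
        0.0000e+00]), 'ee_pos': array([ 0.198, -0.458,  0.241]), 'tcp_rot': array([-0.001,  0.979,  0.203, -0.   ]), 'wrist_force': array([0.328, 0.642, 0.093]), 'moment': array([-0.03 ,  0.047,  0.04 ]), 'grip_force': np.float64(0.0), 'opening': np.float64(0.086)}
top [0.281 0.123 1.612] 528.1074796789504
logger 0.9 [257.  233.5  42.   12.4]
contact_band 0.65 [254.9 230.5  43.6  12.3]
contact_band 0.24 [352.5 219.7  36.8   8.8]
slim_1 0.79 [262.3 197.1  34.   10.9]
slim_1 0.49 [259.7 216.   39.6  12.1]
rack 0.82 [261.4 215.7  40.4  60.1]
rack 0.25 [180.5 226.3  27.5  23.6]
reader 0.81 [361.3 210.8  75.   48.9]
rail_near 0.56 [351.5 218.8  35.6   8.8]
rail_near 0.5 [394.7 198.6  12.1   8.8]
rail_far 0.57 [351.5 212.3  34.5  12.1]
swing 0.85 [381.7 197.7  35.2  22.7]
swing 0.3 [179.7 226.   28.4  25.4]
side [0.507 1.011 0.906] 490.0016828969403
logger 0.73 [282.8 172.5  57.   91.1]
logger 0.65 [304.4 266.9  14.7  49.4]
contact_band 0.63 [304.6 266.1  21.   42.3]
slim_1 0.66 [285.2 261.2  18.7  35.4]
slim_1 0.52 [265.2 258.2  11.9  38.6]
rack 0.84 [284.3 264.5  79.2  50.4]
reader 0.84 [283.1 172.2  55.5  85.9]
rail_near 0.54 [294.8 191.5  13.3  27.8]
rail_far 0.64 [287.2 189.3   9.7  22.9]
rail_far 0.43 [274.8 149.   18.1  36. ]
swing 0.94 [271.5 148.6  23.7  40.6]
swing 0.68 [304.8 264.4  19.3  41.8]
foot_pad 0.66 [281.  135.1  14.7  10. ]
```

View pics/a.png

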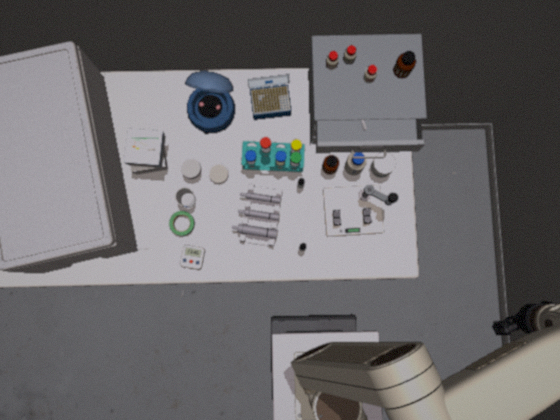

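View pics/b.png

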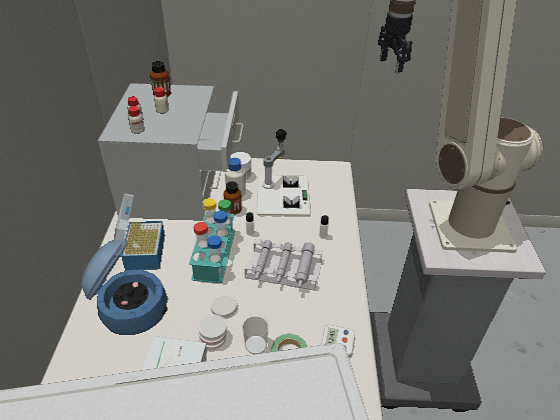

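The top view shows the rack near (261,216), with the thick logger in the near groove at (257,233). The reader is near (352,211), with its column near (368,190) and the arm swung right so the knob sits near (392,198). I'll take crops to measure more precisely.

Run:
```python
from h import *
p=grab_frame("top"); s=grab_frame("side")
a=cv2.resize(p["frame"][175:255,225:405],None,fx=4.4,fy=4.4,interpolation=cv2.INTER_CUBIC)
cv2.imwrite("pics/c.png",a[:,:,::-1])
b=cv2.resize(s["frame"][120:295,235:345],None,fx=3.4,fy=3.4,interpolation=cv2.INTER_CUBIC)
cv2.imwrite("pics/d.png",b[:,:,::-1])
np.save("top.npy",p["frame"])
for n,q in(("top",p),("side",s)):
  for th,z in [("logger",.036),("rack",.02),("reader",.0),("swing",.1),("slim_1",.03),("rail_near",.035),("rail_far",.035),("knob",.15)]:
    for d in outline_of(q,th)[:2]:
        m=d["pixels"]; 
        ys,xs=np.nonzero(m); 
        (c,wh,an)=cv2.minAreaRect(np.c_[xs,ys].astype(np.float32))
        box=cv2.boxPoints((c,wh,an))
        print(n,th,round(d["conf"],2),len(xs),np.round([*c,*wh,an],1),"ctr",np.round(at(q,*c,z)[:2],3),"box",[tuple(np.round(at(q,*k,z)[:2],3)) for k in box] if th in("reader","logger","rack") else "")
```

```text
top logger 0.83 435 [254.8 230.8  45.8  10.8   8.5] ctr [0.453 0.202] box [(np.float64(0.448), np.float64(0.273)), (np.float64(0.48), np.float64(0.268)), (np.float64(0.457), np.float64(0.132)), (np.float64(0.425), np.float64(0.137))]
top rack 0.66 1141 [261.1 215.3  34.7  58.    8.9] ctr [0.501 0.183] box [(np.float64(0.423), np.float64(0.25)), (np.float64(0.599), np.float64(0.221)), (np.float64(0.58), np.float64(0.116)), (np.float64(0.405), np.float64(0.146))]
top rack 0.17 391 [255.5 231.   45.4  10.    8.7] ctr [0.453 0.201] box [(np.float64(0.45), np.float64(0.271)), (np.float64(0.48), np.float64(0.266)), (np.float64(0.456), np.float64(0.131)), (np.float64(0.427), np.float64(0.136))]
top reader 0.98 2903 [361.  209.9  48.9  73.4  86.7] ctr [ 0.514 -0.125] box [(np.float64(0.587), np.float64(-0.01)), (np.float64(0.595), np.float64(-0.238)), (np.float64(0.443), np.float64(-0.239)), (np.float64(0.435), np.float64(-0.013))]
top swing 0.68 326 [380.6 195.3  35.4  13.5  17.1] ctr [ 0.542 -0.168] box 
top slim_1 0.78 223 [260.6 197.4  37.8   6.6   9.5] ctr [0.555 0.184] box 
top slim_1 
[... 1084 characters left out ...]
reader 0.63 2300 [283.  171.5  85.   52.   90. ] ctr [ 0.521 -0.218] box [(np.float64(0.618), np.float64(-0.459)), (np.float64(0.438), np.float64(-0.471)), (np.float64(0.442), np.float64(-0.023)), (np.float64(0.587), np.float64(-0.014))]
side swing 0.57 334 [276.9 148.8  15.6  40.3  24.8] ctr [ 0.54  -0.192] box 
side slim_1 0.75 278 [262.8 258.4   7.7  39.5  17.7] ctr [0.559 0.184] box 
side slim_1 0.72 305 [283.5 261.6   8.3  40.8  16.4] ctr [0.508 0.191] box 
side rail_near 0.51 406 [276.8 148.6  16.8  41.6  25.7] ctr [ 0.543 -0.29 ] box 
side rail_near 0.38 72 [295.  190.5  27.    6.   90. ] ctr [ 0.483 -0.082] box 
side knob 0.36 174 [249.5 223.   22.    7.   90. ] ctr [0.589 0.188] box
```

View pics/c.png

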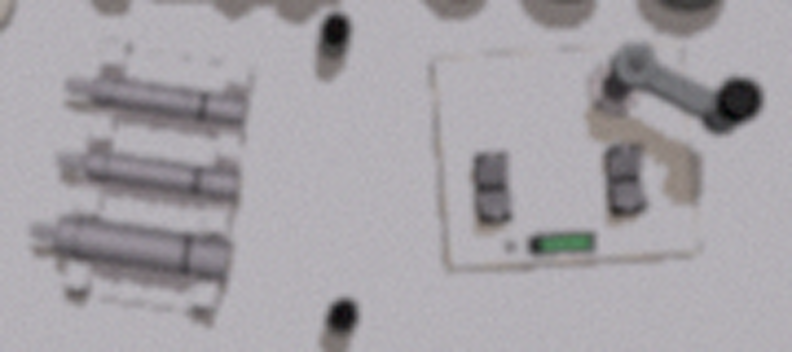

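View pics/d.png

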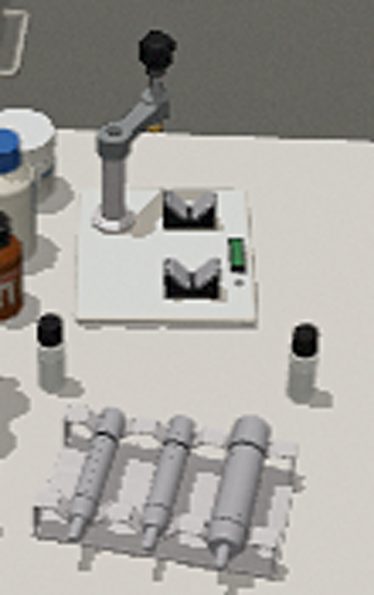

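The crops give these features:
- **Logger (top crop):** nose tip at (32,232), blunt end at (229,258).
- **Reader rests (top crop):** centres at (492,187) and (625,180).
- **Reader base corners (top crop):** (433,58), (448,268) and (700,252).
- **Arm (top crop):** hinge at (633,62), knob at (740,100).
- **Side crop:** shows the same layout, with the nose towards the camera (+y).

I'll fit the poses by least squares.

```bash
cat > fit.py <<'E'
from h import *
from scipy.optimize import least_squares
p=grab_frame("top"); s=grab_frame("side")
T=lambda x,y:(p,225+(x+.5)/4.4-.5,175+(y+.5)/4.4-.5)
S=lambda x,y:(s,235+(x+.5)/3.4-.5,120+(y+.5)/3.4-.5)
def fit(obs,x0):
    def f(q):
        c,n=np.cos(q[2]),np.sin(q[2]); r=[]
        for (cam,u,v),X in obs:
            W=[q[0]+c*X[0]-n*X[1],q[1]+n*X[0]+c*X[1],X[2]]; r+=list(proj(cam,W)-[u,v])
        return np.array(r)
    l=least_squares(f,x0,loss="soft_l1"); return l.x,np.round(f(l.x).reshape(-1,2),1).tolist()
rd=[(T(433,58),(.075,.088,.012)),(T(448,268),(-.075,.088,.012)),(T(700,252),(-.075,-.088,.012)),
 (T(492,187),(0,.046,.022)),(T(625,180),(0,-.046,.022)),(T(633,60),(.066,-.046,.106)),
 (S(80,322),(.075,.088,.012)),(S(255,322),(-.075,.088,.012)),(S(247,190),(-.075,-.088,.012)),(S(115,130),(.066,-.046,.106))]
lg=[(T(32,232),(0,.078,.036)),(T(229,259),(0,-.060,.036)),(T(60,238),(0,.060,.036)),(S(219,562),(0,.078,.036)),(S(256,420),(0,-.060,.036))]
q,r=fit(rd,[.5,-.09,0]);print("reader",q.round(4),r)
l,r=fit(lg,[.45,.19,-.17]);print("logger",l.round(4),r)
def sw(a):
    W=lambda x,y,z:[q[0]+np.cos(q[2])*x-np.sin(q[2])*y,q[1]+np.sin(q[2])*x+np.cos(q[2])*y,z]
    return W(.066-.066*np.cos(a),-.046-.066*np.sin(a),.150)
k=[T(740,101),S(156,50)]
a=least_squares(lambda a:np.concatenate([proj(c,sw(a[0]))-[u,v] for c,u,v in k]),[1.2])
print("swing",a.x,a.fun,"knob",np.round(sw(a.x[0]),4))
for n in (-.046,0,.046):
    print("v at",n,np.round([q[0]-np.sin(q[2])*n,q[1]+np.cos(q[2])*n],4))
E
python3 fit.py
```

```text
reader [ 0.5114 -0.094   0.0442] [[-1.9, 0.5], [-1.6, 1.1], [-1.3, 1.0], [0.6, -6.1], [0.4, -6.5], [1.2, -5.9], [0.2, -0.9], [3.1, -0.3], [2.0, 0.1], [-6.0, -0.4]]
logger [ 0.4531  0.1928 -0.1683] [[0.4, -0.6], [1.1, -0.0], [-0.1, -1.1], [1.6, 0.5], [0.1, 1.0]]
swing [0.75635532] [-3.07377625 -2.60508062 -0.99309237  1.34392281] knob [ 0.5334 -0.1844  0.15  ]
v at -0.046 [ 0.5134 -0.1399]
v at 0 [ 0.5114 -0.094 ]
v at 0.046 [ 0.5093 -0.048 ]
```

The reader base isn't centred on the V in x: there is a consistent 6 px offset. I'll free that offset in the fit.

```bash
python3 - <<'E'
t=open("fit.py").read()
t=t.replace("for (cam,u,v),X in obs:","for (cam,u,v),X in obs:\n            if len(q)>3 and X[2]==.012: X=(X[0]+q[3],X[1],X[2])").replace("fit(rd,[.5,-.09,0])","fit(rd,[.5,-.09,0,0.01])")
open("fit.py","w").write(t)
E
python3 fit.py
```

```text
reader [ 0.493  -0.0942  0.0591  0.0221] [[-2.6, -0.2], [-1.5, 0.3], [-1.4, -0.6], [0.9, 0.1], [0.7, -0.8], [1.2, 0.1], [-0.7, -0.4], [2.2, -0.4], [0.3, 0.0], [0.2, -0.1]]
logger [ 0.4531  0.1928 -0.1683] [[0.4, -0.6], [1.1, -0.0], [-0.1, -1.1], [1.6, 0.5], [0.1, 1.0]]
swing [0.97870651] [ 0.1045196  -0.80399958  0.97510658 -0.23607544] knob [ 0.528  -0.1931  0.15  ]
v at -0.046 [ 0.4957 -0.1402]
v at 0 [ 0.493  -0.0942]
v at 0.046 [ 0.4903 -0.0483]
```

The residuals are now within about 2 px. The logger is at (0.453, 0.193) with yaw -0.168, and the V is at (0.493, -0.093) with yaw 0.059. I'll move above the logger with the fingers partly open, so they clear the slim neighbour.

```bash
R="";  echo '0.497 -0.504 0.1 0 0 -0.993
0.497 -0.504 0.1 0 0 -0.993
0.497 -0.504 0.1 0 0 -0.993
0.497 -0.504 0.1 0 0 -0.993
0.497 -0.504 0.1 0 0 -0.993
0.497 -0.504 0.1 0 0 -0.993
0.497 -0.504 0.1 0 0 -0.993
0.497 -0.504 0.1 0 0 -0.993
0.497 -0.504 0.1 0 0 -0.993
0.497 -0.504 0.1 0 0 -0.993
0.497 -0.504 0.1 0 0 -0.993
0.497 -0.504 0.1 0 0 -0.993
0.497 -0.504 0.1 0 0 -0.993
0.497 -0.504 0.1 0 0 -0.993' | python3 -m crank 0.042 40
python3 - <<'E'
from h import *
o=observe();print(o["time"],np.round(o["ee_pos"],4),np.round(o["tcp_rot"],4),np.round(o["qpos"],3),o["opening"])
p=grab_frame("top");s=grab_frame("side")
a=cv2.resize(p["frame"][165:265,205:315],None,fx=3.6,fy=3.6,interpolation=cv2.INTER_CUBIC)
b=cv2.resize(s["frame"][195:295,235:345],None,fx=3.6,fy=3.6,interpolation=cv2.INTER_CUBIC)
cv2.imwrite("pics/e.png",np.hstack([a,b])[:,:,::-1])
e=np.array(o["ee_pos"]);print(proj(p,e),proj(s,e))
E
```

```text
time: 3.95
ee_pos: [0.4539, 0.2006, 0.1422]
tcp_rot: [0.0, 0.764, 0.645, -0.001]
wrist_force: [0.2, -0.2, -0.2]
opening: 0.0422
grip_force: 0.0
3.95 [0.4539 0.2006 0.1422] [ 0.000e+00  7.643e-01  6.448e-01 -6.000e-04] [ 0.416  0.302 -0.183  1.086 -0.     2.156] 0.042152841688403754
[253.42786713 226.21667359] [308.44043809 231.67797787]
```

View pics/e.png

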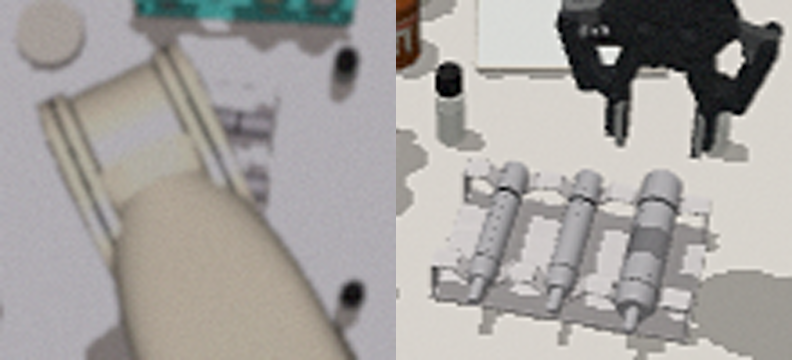

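The side crop shows the open fingertips straddling the thick logger's line, with their midpoint near full-image (309,235). That matches the TCP projection, so I'll descend and grip.

```bash
echo '0 0 0.05 0 0 0
0 0 0.09 0 0 0
0 0 0.108 0 0 0
0 0 0.115 0 0 0
0 0 0.115 0 0 0' | python3 -m crank && echo '0 0 0 0 0 0
0 0 0 0 0 0
0 0 0 0 0 0
0 0 0 0 0 0
0 0 0 0 0 0' | python3 -m crank 0 50
```

```text
time: 4.68
ee_pos: [0.4547, 0.2007, 0.0277]
tcp_rot: [0.0, 0.765, 0.644, 0.0]
wrist_force: [-0.1, 0.7, 0.2]
opening: 0.042
grip_force: 0.0
time: 5.3
ee_pos: [0.4562, 0.2014, 0.0287]
tcp_rot: [0.001, 0.764, 0.645, 0.002]
wrist_force: [2.7, -1.8, 6.7]
opening: 0.0269
grip_force: 49.7
```

```bash
echo '0 0 -0.03 0 0 0
0 0 -0.08 0 0 0
0 0 -0.123 0 0 0
-0.05 0.015 -0.123 0 0 -0.05
-0.1 0.03 -0.123 0 0 -0.1
-0.15 0.046 -0.123 0 0 -0.15
-0.2 0.062 -0.123 0 0 -0.2
-0.25 0.077 -0.123 0 0 -0.227
-0.276 0.0855 -0.123 0 0 -0.227
-0.276 0.0855 -0.123 0 0 -0.227
-0.276 0.0855 -0.123 0 0 -0.227' | python3 -m crank
python3 - <<'E'
from h import *
o=observe();print(o["time"],np.round(o["ee_pos"],4),np.round(o["tcp_rot"],4),np.round(o["qpos"],3),o["opening"])
s=grab_frame("side");p=grab_frame("top")
b=cv2.resize(s["frame"][90:240,215:365],None,fx=4,fy=4,interpolation=cv2.INTER_CUBIC)
cv2.imwrite("pics/f.png",b[:,:,::-1])
e=np.array(o["ee_pos"]);
for X in ([0,.068+.0,0],[0,-.068,0]):
    y=.059; W=e+[-np.sin(y)*X[1],np.cos(y)*X[1],.008];print(proj(s,W))
for c in (s,p):
  for d in outline_of(c,"logger")[:2]: 
    ys,xs=np.nonzero(d["pixels"]);print(d["conf"],np.round(cv2.minAreaRect(np.c_[xs,ys].astype(np.float32))[0],1),np.round(px(d["extent"]),1))
E
```

```text
time: 6.68
ee_pos: [0.4915, -0.0844, 0.1498]
tcp_rot: [-0.001, 0.686, 0.727, -0.0]
wrist_force: [-0.1, -0.3, -1.9]
opening: 0.0265
grip_force: 49.8
6.675 [ 0.4915 -0.0844  0.1498] [-1.100e-03  6.862e-01  7.275e-01 -1.000e-04] [-1.710e-01  3.000e-01 -1.640e-01  1.108e+00  1.000e-03  1.342e+00] 0.026482800113435515
[295.05174436 168.95231753]
[292.75135118 140.02289491]
0.5 [294.5 155. ] [293.7 157.5   9.8  30.1]
0.52 [340.5 212.5] [339.2 215.8  17.3   9.5]
```

View pics/f.png

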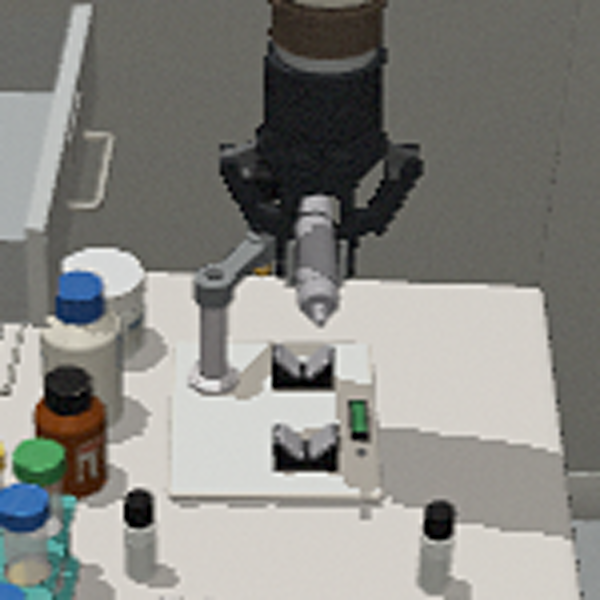

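The logger is held blunt end towards the column, nose tip near full-image (295,171), above the rests. Before lowering, I'll check where it sits along its axis in the grip, using a profile against the model.

Run:
```python
from h import *
o=observe();e=np.array(o["ee_pos"]);s=grab_frame("side")
g=s["frame"].astype(int).sum(2)//3
for v in range(134,178): print(v,g[v,288:303])
y=.057
def circ(d,r):
    a=np.linspace(0,6.28,60); ax=np.array([-np.sin(y),np.cos(y),0]);nx=np.array([np.cos(y),np.sin(y),0])
    P=[proj(s,e+[0,0,.008]+ax*d+r*(np.cos(t)*nx+np.sin(t)*np.array([0,0,1]))) for t in a]
    P=np.array(P);return np.round([P[:,0].min(),P[:,0].max(),P[:,1].min(),P[:,1].max()],1)
for n,d,r in(("blunt",-.068,.014),("ring",-.040,.014),("shoulder",.052,.014),("tip",.07,.0045)): print(n,circ(d,r))
```

```text
134 [26 20 21 29 35 30 25 23 25 25 27 25 17 19 16]
135 [22 25 21 30 27 16 22 33 23 25 30 24 25 23 25]
136 [25 34 32 22 26 27 29 21 30 29 24 24 29 27 21]
137 [29 30 29 27 28 24 22 17 14 31 25 31 31 30 21]
138 [34 30 27 22 17 27 63 59 16 27 20 17 26 25 22]
139 [ 20  23  75 159 190 183 177 168 148 106 101  14  25  30  25]
140 [ 20  34 110 179 177 174 170 161 139  62  95  17  30  34  23]
141 [ 25  51 125 176 176 175 172 163 143 113  94  12  25  29  31]
142 [ 19  73 152 173 142 142 148 168 149 117 102  97  24  26  15]
143 [ 12  51  94  63 101  92  88  61  97 122 101  96  14  18  24]
144 [ 21  69 148 176 178 179 176 165 117 102 102  97  18  31  28]
145 [ 60 133 167 172 174 175 175 172 145  76 106  96  19  27  30]
146 [ 58 129 167 170 175 170 112 114 117 139  93  16  21  32  29]
147 [ 76 152 165 162 111 116 117 115 110  98  38  20  23  30  31]
148 [ 57 131 157 108 116 119 121 117 114 100  38  25  28  28  26]
149 [ 38  87 105 111 117 120 119 118 115 103  36  23  28  23  26]
150 [101  82 107 114 118 119 121 120 114 103  60  70 128  71  27]
151 [ 78  82 105 116 117 118 120 118 115 103  62  43 
[... 1156 characters left out ...]
122 137 180 164 118 175 213 209 208 208 206]
170 [205 207 209 212 204 140  97  86 148 214 209 207 206 206 207]
171 [206 207 207 208 209 199 128 173 214 210 206 209 207 207 207]
172 [206 207 207 206 208 211 212 209 209 206 207 207 207 207 207]
173 [208 207 208 206 208 208 208 209 208 207 208 207 208 208 207]
174 [209 209 209 210 210 210 208 209 209 210 208 208 208 209 208]
175 [182 183 181 182 181 181 181 182 190 187 186 181 179 179 179]
176 [160 161 159 160 160 161 160 156 159 173 192 219 216 216 217]
177 [163 162 159 160 163 159 153 155 155 127 118 220 214 214 213]
blunt [287.6 297.6 135.6 144.2]
ring [287.9 298.1 141.2 149.8]
shoulder [289.1 299.9 160.8 169.6]
tip [293.1 296.6 167.9 170.8]
```

The nose tip and shoulder match the prediction to 0.5 px, about 2 mm. The blunt end's top is hidden by the gripper body. I'll lower to just above seating.

```bash
echo '0 0 0.05 0 0 0
0 0 0.09 0 0 0
0 0 0.105 0 0 0
0 0 0.11 0 0 0
0 0 0.11 0 0 0
0 0 0.11 0 0 0' | python3 -m crank
python3 - <<'E'
from h import *
o=observe();e=np.array(o["ee_pos"]);s=grab_frame("side");print(o["time"],e.round(4))
k=6
b=cv2.resize(s["frame"][135:220,250:340],None,fx=k,fy=k,interpolation=cv2.INTER_CUBIC)
y=.059
def ln(P,c):
    q=np.array([proj(s,X) for X in P]);q=((q-[250,135]+.5)*k-.5);cv2.polylines(b,[q.round().astype(np.int32)],False,c,1)
R0=np.array([.493,-.0935,0]);cx=np.array([np.cos(y),np.sin(y),0]);cy=np.array([-np.sin(y),np.cos(y),0]);cz=np.array([0,0,1])
for yy in(.057,.035,-.057,-.035): ln([R0+cx*-.023+cy*yy+cz*.04,R0+cy*yy+cz*.022,R0+cx*.023+cy*yy+cz*.04],(255,0,0))
ln([R0+cy*.1+cz*.012,R0-cy*.1+cz*.012],(0,0,255))
for d,r in((-.068,.014),(.052,.014),(.07,.0045)):
    ln([e+cz*.0075+cy*d+r*(np.cos(t)*cx+np.sin(t)*cz) for t in np.linspace(0,6.28,40)],(0,255,0))
cv2.imwrite("pics/g.png",b[:,:,::-1])
E
```

```text
time: 7.68
ee_pos: [0.4937, -0.0854, 0.0418]
tcp_rot: [0.001, 0.686, 0.727, 0.001]
wrist_force: [-0.7, -0.1, -1.2]
opening: 0.0264
grip_force: 49.7
7.675 [ 0.4937 -0.0854  0.0418]
```

View pics/g.png

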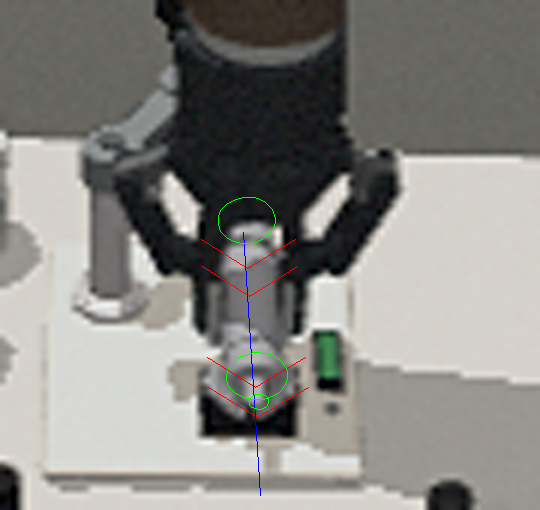

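The overlay shows the barrel over the V rests: near rest centred at crop x≈249, logger at about 245, so roughly 1–2 mm off. The V will take that up. I'll lower gently onto the rails and watch the force.

```bash
echo '0 0 0.003 0 0 0
0 0 0.004 0 0 0
0 0 0.004 0 0 0' | python3 -m crank ; echo '0 0 0.002 0 0 0
0 0 0.002 0 0 0' | python3 -m crank
```

```text
time: 8.1
ee_pos: [0.4927, -0.0853, 0.0365]
tcp_rot: [0.0, 0.686, 0.727, 0.0]
wrist_force: [0.9, 0.3, -0.1]
opening: 0.0266
grip_force: 49.8
time: 8.35
ee_pos: [0.4936, -0.0852, 0.0353]
tcp_rot: [0.001, 0.687, 0.727, 0.001]
wrist_force: [0.0, 1.2, 4.9]
opening: 0.0268
grip_force: 50.6
```

Contact came at the expected height, with Fz at 5 N. I'll release and retreat upward.

```bash
echo '0 0 0 0 0 0
0 0 0 0 0 0
0 0 0 0 0 0' | python3 -m crank 0.044 ; echo '0 0 -0.01 0 0 0
0 0 -0.04 0 0 0
0 0 -0.1 0 0 0
0 0 -0.16 0 0 0
-0.06 -0.06 -0.17 0 0 0
-0.1 -0.12 -0.17 0 0 0
-0.1 -0.15 -0.17 0 0 0
-0.1 -0.15 -0.17 0 0 0' | python3 -m crank
python3 - <<'E'
from h import *
o=observe();print(o["time"],np.round(o["ee_pos"],4))
p=grab_frame("top"); s=grab_frame("side")
a=cv2.resize(p["frame"][180:240,320:410],None,fx=8,fy=8,interpolation=cv2.INTER_CUBIC)[:, :720]
b=cv2.resize(s["frame"][115:215,250:320],None,fx=6,fy=6,interpolation=cv2.INTER_CUBIC)
c=np.zeros((600,800,3),np.uint8); a=cv2.resize(a,None,fx=.5,fy=.5); c[:240,:360]=a; c[:600,370:790]=b
cv2.imwrite("pics/i.png",c[:,:,::-1])
for th in("logger","knob","swing","reader"):
  for n,q in(("top",p),("side",s)):
    for d in spot_in(q,th)[:1]: print(n,th,round(d["conf"],2),np.round(px(d["extent"]),1))
E
```

```text
time: 8.72
ee_pos: [0.492, -0.0852, 0.034]
tcp_rot: [-0.0, 0.686, 0.727, -0.0]
wrist_force: [-0.1, 0.0, -0.1]
opening: 0.0441
grip_force: 0.0
time: 9.72
ee_pos: [0.3449, -0.1945, 0.2049]
tcp_rot: [-0.0, 0.688, 0.726, -0.0]
wrist_force: [-0.3, 0.1, -0.3]
opening: 0.0438
grip_force: 0.0
9.725 [ 0.3449 -0.1945  0.2049]
top logger 0.63 [351.6 219.5  41.1  10.6]
side logger 0.52 [290.3 187.8  10.4  33.2]
side knob 0.56 [280.4 135.5  11.2  15.6]
top swing 0.68 [381.9 196.9  33.1  18.7]
side swing 0.58 [274.5 148.1  24.5  38.2]
top reader 0.78 [363.4 210.   74.6  47.5]
side reader 0.69 [284.3 171.7  54.4  85.1]
```

View pics/i.png

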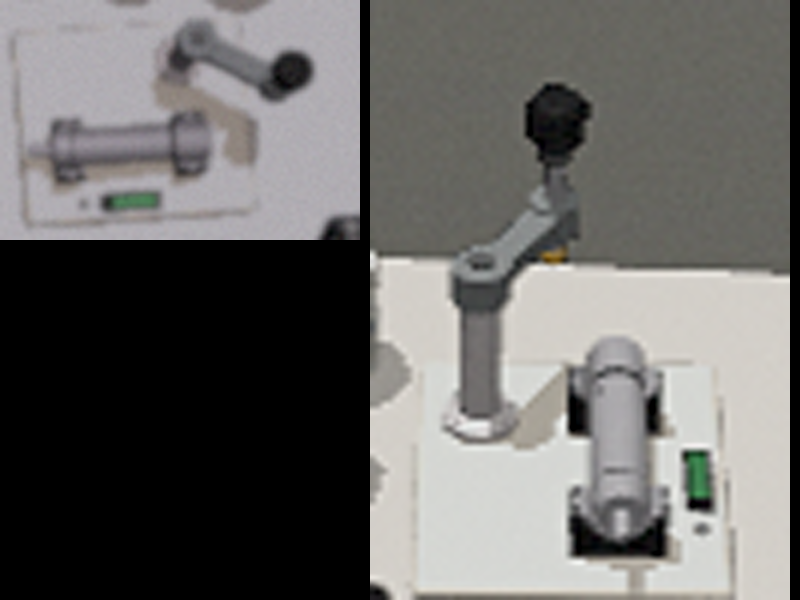

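The logger is seated in both rests: in the top crop its blunt end is at (210,135), just past the right rest, and the ring is at the far rest. The arm is still swung aside, knob at top (392.5,197.5) and side (281,134.7). I'll triangulate the knob and hinge.

Run:
```python
from h import *
p=grab_frame("top"); s=grab_frame("side")
def tri(a,b):
    A=[];B=[]
    for q,(u,v) in((p,a),(s,b)):
        c,d=ray(q,u,v);d/=np.linalg.norm(d);M=np.eye(3)-np.outer(d,d);A.append(M);B.append(M@c)
    X=np.linalg.lstsq(np.vstack(A),np.hstack(B),rcond=None)[0];return X.round(4)
for nm,q,c0,z in(("top",p,(392,197.5),.152),("side",s,(281,134.5),.150)):
    u0,v0=int(c0[0])-9,int(c0[1])-9
    g=q["frame"][v0:v0+19,u0:u0+19].astype(int).sum(2)//3
    m=(g<50); n,l,st,ce=cv2.connectedComponentsWithStats(m.astype(np.uint8)); i=1+st[1:,4].argmax()
    c=ce[i]+[u0,v0];print(nm,c.round(1),st[i],at(q,*c,z).round(4))
    if nm=="top":K=c
    else:print("knob",tri(K,c))
h=((369.25-.5,189.5-.5),(268.7-.5,158.7-.5));print("hinge",tri(*h),at(p,*h[0],.106).round(4),at(s,*h[1],.106).round(4))
print(observe()["tcp_rot"],observe()["ee_pos"])
```

```text
top [392.  197.8] [ 5  6  9  9 64] [ 0.5248 -0.1901  0.152 ]
side [280.6 135.1] [  4   4  11  15 107] [ 0.5305 -0.1879  0.15  ]
knob [ 0.5281 -0.1915  0.1471]
hinge [ 0.5613 -0.1337  0.106 ] [ 0.5598 -0.1336  0.106 ] [ 0.5628 -0.1343  0.106 ]
[-2.39608196e-04  6.85976710e-01  7.27623455e-01 -6.00243704e-05] [ 0.34865337 -0.19346229  0.20410709]
```

```bash
echo '-0.007 0.06 0 0 0 0
-0.007 0.12 0 0 0 0
-0.007 0.179 0 0 0 0
-0.007 0.179 0 0 0 0
-0.007 0.179 0.03 0 0 0
-0.007 0.179 0.057 0 0 0
-0.007 0.179 0.057 0 0 0' | python3 -m crank 0.06; echo '0 0 0 0 0 0
0 0 0 0 0 0
0 0 0 0 0 0
0 0 0 0 0 0
0 0 0 0 0 0
0 0 0 0 0 0' | python3 -m crank 0 30
```

```text
time: 11.2
ee_pos: [0.5249, -0.1897, 0.1452]
tcp_rot: [-0.003, 0.686, 0.727, -0.001]
wrist_force: [-0.0, -0.6, -0.6]
opening: 0.0598
grip_force: 0.0
time: 11.95
ee_pos: [0.5277, -0.1903, 0.1475]
tcp_rot: [0.0, 0.686, 0.727, 0.0]
wrist_force: [1.2, -0.7, 0.9]
opening: 0.0265
grip_force: 30.9
```

```bash
echo '0.007 -0.009 0 0 0 0
0.017 -0.0176 0 0 0 0
0.029 -0.024 0 0 0 0
0.041 -0.0275 0 0 0 0
0.05 -0.0285 0 0 0 0
0.0537 -0.0288 0 0 0 0
0.0537 -0.0288 0 0 0 0' | python3 -m crank; echo '0.002 0 0 0 0 0
0.002 0 0 0 0 0' | python3 -m crank;  echo '0.002 0 0 0 0 0
0.002 0 0 0 0 0' | python3 -m crank
```

```text
time: 12.82
ee_pos: [0.496, -0.1382, 0.1474]
tcp_rot: [0.0, 0.686, 0.728, 0.0]
wrist_force: [4.8, -0.1, 1.0]
opening: 0.0266
grip_force: 30.9
time: 13.08
ee_pos: [0.4959, -0.1367, 0.1473]
tcp_rot: [0.0, 0.686, 0.727, 0.0]
wrist_force: [5.4, 0.0, 1.4]
opening: 0.0266
grip_force: 30.9
time: 13.32
ee_pos: [0.4958, -0.1362, 0.1476]
tcp_rot: [0.002, 0.687, 0.727, -0.001]
wrist_force: [5.5, -3.7, 1.4]
opening: 0.0266
grip_force: 30.9
```

```bash
echo '0.003 0 0 0 0 0
0.003 0 0 0 0 0' | python3 -m crank
python3 - <<'E'
from h import *
p=grab_frame("top"); s=grab_frame("side");o=observe();print(o["ee_pos"].round(4),o["wrist_force"].round(1))
b=cv2.resize(s["frame"][95:215,235:335],None,fx=5,fy=5,interpolation=cv2.INTER_CUBIC)
cv2.imwrite("pics/j.png",b[:,:,::-1])
E
```

```text
time: 13.58
ee_pos: [0.4959, -0.1357, 0.1479]
tcp_rot: [0.004, 0.687, 0.726, -0.003]
wrist_force: [4.7, -10.6, 1.6]
opening: 0.0266
grip_force: 30.9
[ 0.4959 -0.1357  0.1479] [  3.9 -10.7   1.4]
```

View pics/j.png

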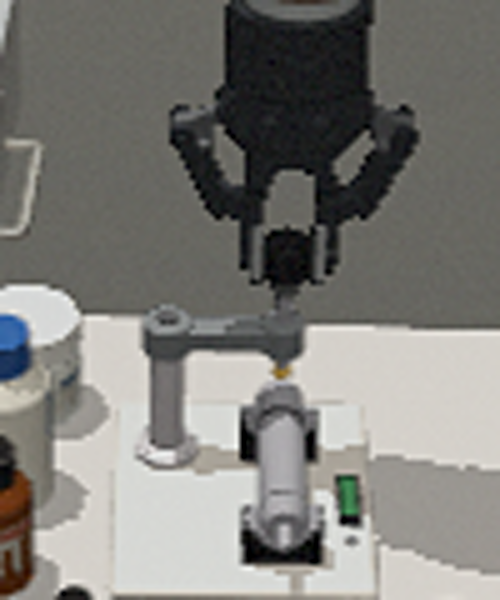

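The side view shows the arm at its stop, pointing to reader -x, with the knob pinched at crop (288,257). The brass foot is over the ringed end at (281,373). Now I'll press down with a firmer grip.

```bash
echo '0 0 0 0 0 0
-0.001 0 0.006 0 0 0
-0.001 0 0.012 0 0 0
-0.001 0 0.017 0 0 0
-0.001 0 0.021 0 0 0
-0.001 0 0.021 0 0 0' | python3 -m crank 0 70;  echo '0 0 0.003 0 0 0
0 0 0.003 0 0 0' | python3 -m crank; echo '0 0 0.002 0 0 0
0 0 0.002 0 0 0' | python3 -m crank
```

```text
time: 14.42
ee_pos: [0.496, -0.136, 0.1279]
tcp_rot: [0.003, 0.687, 0.726, -0.002]
wrist_force: [2.7, -7.4, 10.1]
opening: 0.0253
grip_force: 69.5
time: 14.68
ee_pos: [0.4962, -0.1361, 0.127]
tcp_rot: [0.004, 0.687, 0.726, -0.002]
wrist_force: [-1.9, -6.3, 21.0]
opening: 0.0257
grip_force: 70.7
time: 14.92
ee_pos: [0.4962, -0.1361, 0.1267]
tcp_rot: [0.005, 0.687, 0.726, -0.001]
wrist_force: [-5.1, -6.3, 30.5]
opening: 0.0254
grip_force: 71.8
```

Force now climbs steeply with no further travel, so the head is on its stop. One last look to verify.

Run:
```python
from h import *
s=grab_frame("side");p=grab_frame("top");o=observe();print(o["time"],o["ee_pos"].round(4),o["wrist_force"].round(1),o["grip_force"])
b=cv2.resize(s["frame"][110:210,250:320],None,fx=6,fy=6,interpolation=cv2.INTER_CUBIC)
cv2.imwrite("pics/k.png",b[:,:,::-1])
for z in(.056,.106,.116,.138,.140): print(z,proj(s,[.4957,-.137,z]).round(1))
```

```text
15.025 [ 0.4963 -0.1361  0.1267] [-5.6 -5.9 29.5] 71.76918632816523
0.056 [291.3 172.7]
0.106 [291.9 158.5]
0.116 [292.  155.6]
0.138 [292.3 149. ]
0.14 [292.4 148.4]
```

View pics/k.png

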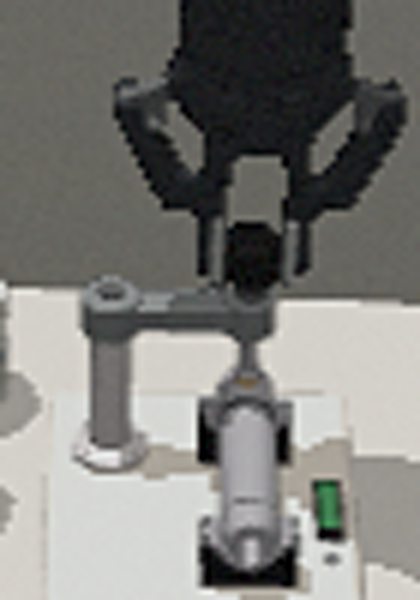

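The knob is down against the arm (underside at crop y≈283, matching 116 mm). The brass foot is on the logger's end band at (247,380), and the logger is still on both rests. Handing in.

```bash
python3 -c "
from plant import *
print(hand_in())"
```

```text
the job is handed in; nothing more can be done
None
```

I laid the thick logger in the reader's V rests with its blunt end at the column, swung the arm to its stop, and handed the job in at about 15 s with the knob still held fully down; the hand-in returned no verdict.

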